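# Stow the screwdriver in the bench cradle

### The job

The screwdriver has slid handle-first under the low blue riser: draw it out by its blade until it is wholly clear and put it down on the worktop. Then take it by its handle and lay it flat in the empty lane of the tool cradle the same way round as the one already there, its blade through the eyelet, pushed home until the handle meets the upright plate, and let go. Leave the stored screwdriver, the specimen on the riser, the vial and the pliers where they are.

Things in the scene. Friction and masses are not known exactly. Their poses are not given: they have to be found in the camera images.
- screwdriver: screwdriver to stow: red handle 93 mm long, 25 mm thick; round steel blade 92 mm long, 8 mm thick; about 90 g. Starts flat on the worktop, handle under the riser, some 65 to 80 mm of blade out in front. Origin where handle and blade meet, on the underside; own +y along the handle, -y along the blade, z up as it lies; long axis 12 mm above the underside
- screwdriver_handle (a point): middle of the screwdriver's handle, on its long axis (46 mm from where handle and blade meet)
- screwdriver_tip (a point): tip of the screwdriver's blade, on its long axis
- riser: low blue sheet-metal riser, fixed, 120 mm deep (own x, front edge at x = -60 mm), 260 mm wide (own y), top 52 mm above the worktop, 48 mm clear underneath, open at front and back, closed at the sides; origin at the centre of its underside; front faces the robot
- cradle: grey tool cradle, fixed: base own x +-85 mm, y -65 to 85, 8 mm high. Upright aluminium plate across it at y = -50 mm, 8 mm thick, top at 66 mm, with two 18 mm eyelets 42 mm above the worktop at x = -42.5 (free lane) and x = +42.5 (taken). A rail per lane, 18 mm wide, top at 30 mm, runs from the plate to y = +77: the handle lies on it, blade through the eyelet to -y. Origin on the underside
- eyelet (a point): centre of the free eyelet, in mid-thickness of the plate; axes as the cradle's: +y points back along the rail to where the handle lies, z up
- stored_driver: an equal screwdriver that already lies in the other lane (own x = +42.5 mm) of the cradle, blade through its eyelet; origin and axes as for the screwdriver; leave it alone
- specimen: dark red stone specimen, 48 x 72 x 21 mm, lying on top of the riser; origin under its centre; leave it alone
- vial: vial with black cap, 24 mm across, 57 mm tall, standing on the worktop; origin under its centre; leave it alone
- pliers: pliers with red handles, 56 x 127 x 18 mm, lying on the worktop behind the cradle; origin under its centre; leave them alone

How it is judged:
By the outcome, as a careful person would: the job done as asked, in the order asked, and still so for the second after the job is handed in, with the robot touching nothing.
It also fails if it takes over 56 s, if anything falls off the work surface, if the arm or the gripper's body presses on something with over 40 N, if the wrist force passes 120 N, or if a joint passes its speed limit or range.

### The arm

A 6-joint arm with a two-finger parallel gripper is mounted at the origin on a cart in front of the work surface, level with it; the furniture and walls round the work are solid. World frame = base frame: x ahead of the robot, y to its left, z up, the work surface at z = 0. Lengths are in mm, angles in rad, forces in N, time in s.
With the tool pointing down it reaches from about 275 to 825 mm from the base axis. Payload 4.9 kg.
Tool frame: the origin (TCP) lies at the very end of the fingers, on their centre line; the grasp point (between the pads) lies 19 mm behind it; z points along the fingers, y is the line along which they close (so a half turn about z gives the same grasp; the last joint's range is limited). The gripper opens to 85 mm and grips with 20 to 120 N. Pads are 22 mm wide; open, the fingers measure 114 mm over their backs; the gripper's body (76 mm by 85 mm) begins 54 mm behind the grasp point. The pads swing forward as they close: fully open they stand 13 mm farther back than shut.
Start: joints at [-1.333, 0.326, -0.193, 1.052, 0, 1.437], TCP at [199.824, -512.434, 231.281] pointing down, gripper open.
Joint ranges: [-2.65, 2.65], [-0.97, 1.79], [-1.3, 1.35], [-1.93, 2.1], [-1.47, 1.37], [-3.14, 3.14]. Speed limits (rad/s): [2.57, 2.57, 3.14, 3.14, 3.14, 3.14].

### API

Orientations are given as [roll, pitch, yaw] about the fixed x, y, z axes, in that order (R = Rz(yaw) Ry(pitch) Rx(roll)).
In Python, from bench import bot, solve_ik, imaging gives the robot as it stands. Calls block until the motion is done:
- bot.move_ptp(position, orientation): joint-space move of the TCP to a pose.
- bot.movel(position, rot=None, max_speed=150, threshold=None): straight line of the TCP; rot=None keeps the orientation; max_speed is the mean speed in mm/s. With threshold (N) it stops when the force on the tool has changed by that much, and returns True; else False.
- bot.move_j(angles): joint-space move.
- bot.grip(opening, effort=None): opening from 0.0 (shut) to 1.0 (fully open); effort is the grip in N (None keeps the last); returns when the fingers have stopped.
- bot.dwell(seconds).
- solve_ik(position, orientation): joint angles nearest the present ones, or None.
- bot.get_state(): the state.
- imaging.capture(name): name is "side" or "top" or "wrist"; returns the picture (420x560x3 uint8, blue, green, red); there is no depth.
- imaging.camera_model(name): a dict with "K" (3x3 intrinsics, pixels), "position" and "rotation" of the camera in the world. Camera axes: x right, y up, looking along -z (the intrinsics and any distortion apply to the point x, -y, -z); pixel columns grow to the right and rows downward; lengths in mm; the calibration is good to about 2 mm. The wrist camera is an equidistant fisheye: a pixel r from the principal point sees the ray r / f radians off the axis. A picture is of the moment at which its call begins: read the wrist's pose just before it. camera_model takes no time and is no camera call; for the wrist camera it gives the pose at the moment of the call.
A pose or a line that the arm cannot do raises bot.IKError and nothing moves.
- bot.sign_off(): hands the job in; it is judged then, once.
The state is a dict: "t": time; "qpos": joint angles; "joint_velocities": joint speeds; "effort": joint torques, N m; "tcp_pos": TCP position; "orientation": TCP orientation; "contact_force": force on the tool from outside, world axes, zero at the start; "wrist_torque": the same for the moment, N m; "opening": opening from 0.0 (shut) to 1.0 (fully open); "gripper_force": force on a finger pad.
Only numpy, scipy, OpenCV 4.12 (cv2) and the standard library are available. Lean on these libraries where they do the work, as an engineer would, in place of code of your own. Each camera call takes 0.05 s, during which the arm holds its last target. There are 200 camera calls.

## Working session

There is one attempt and no reset: what is moved stays moved. The work goes in short steps, each a Python script; the robot and the scene stay as the last script left them, time stands still between calls to the robot, and variables do not carry over. Pictures are saved under pics/ and viewed, at most 10 in all, crops included, and the job is handed in when it is done.

```bash
ls; mkdir -p pics; python3 - <<'E'
from bench import bot, imaging
import cv2, numpy as np
a=[imaging.capture(n) for n in("top","side")]
for n,i in zip(("top","side"),a): cv2.imwrite(f"pics/{n}0.png",i); np.save(f"pics/{n}0.npy",i)
for n in("top","side","wrist"):
    m=imaging.camera_model(n); print(n,{k:np.round(v,3).tolist() if not isinstance(v,str) else v for k,v in m.items()})
print(bot.get_state()["t"])
E
```

```text
pics
top {'K': [[435.131, 0.0, 286.164], [0.0, 435.131, 209.447], [0.0, 0.0, 1.0]], 'position': [437.29, 13.656, 1172.92], 'rotation': [0.147, 0.007, -1.542]}
side {'K': [[441.419, 0.0, 277.711], [0.0, 441.419, 211.06], [0.0, 0.0, 1.0]], 'position': [151.105, 983.933, 852.768], 'rotation': [0.92, -0.008, -2.718]}
wrist {'K': [[325.192, 0.0, 277.394], [0.0, 325.192, 206.701], [0.0, 0.0, 1.0]], 'position': [276.577, -482.272, 372.946], 'rotation': [-0.328, 0.001, -1.198]}
0.1
```

View pics/top0.png

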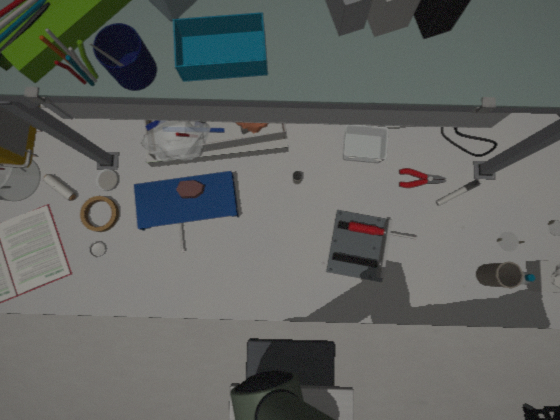

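View pics/side0.png

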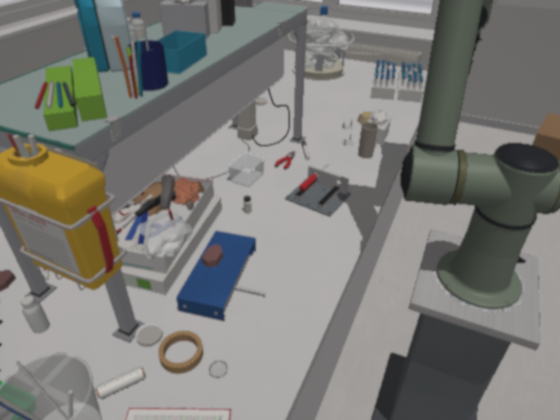

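The top view shows the riser at about (187,200), with the blade running from (183,222) to (185,249). The cradle is at (358,245), with the free lane at row ~260 and the stored driver at row ~228. The side view agrees: blade from (235,288) to (264,293), cradle at about (320,190). Next I'll write helpers, take a coarse fix, and look closer with the wrist camera.

```bash
cat > h.py <<'E'
from bench import bot, solve_ik, imaging
import cv2, numpy as np
from scipy.spatial.transform import Rotation as Ro
def ray(m,px,fish=False):
    K=m["K"];px=np.atleast_2d(px).astype(float)
    x=(px[:,0]-K[0][2])/K[0][0];y=(px[:,1]-K[1][2])/K[1][1]
    if fish:
        r=np.hypot(x,y)+1e-12;s=np.sin(r)/r;d=np.c_[x*s,-y*s,-np.cos(r)]
    else: d=np.c_[x,-y,-np.ones_like(x)]
    d/=np.linalg.norm(d,axis=1)[:,None]
    return np.array(m["position"]),d@Ro.from_euler("xyz",m["rotation"]).as_matrix().T
def plane(m,px,z,fish=False):
    p,d=ray(m,px,fish);return p+d*((z-p[2])/d[:,2])[:,None]
def tri(*rs):   # rs: (p,d) single rays; returns point, rms miss
    A=[np.eye(3)-np.outer(d,d) for p,d in rs]
    X=np.linalg.solve(sum(A),sum(a@p for a,(p,d) in zip(A,rs)))
    return X,[round(float(np.linalg.norm(a@(X-p))),2) for a,(p,d) in zip(A,rs)]
def proj(m,X,fish=False):
    c=(np.atleast_2d(X)-m["position"])@Ro.from_euler("xyz",m["rotation"]).as_matrix()
    x,y,z=c[:,0],-c[:,1],-c[:,2];h=np.hypot(x,y)+1e-12
    s=np.arctan2(h,z)/h if fish else 1/z
    K=m["K"];return np.c_[K[0][2]+K[0][0]*x*s,K[1][2]+K[1][1]*y*s]
def snap(name):
    m=imaging.camera_model("wrist");i=imaging.capture("wrist")
    cv2.imwrite(f"pics/{name}.png",i);np.save(f"pics/{name}.npy",m,allow_pickle=True);return m,i
def load(name): return np.load(f"pics/{name}.npy",allow_pickle=True).item(),cv2.imread(f"pics/{name}.png")
E
python3 - <<'E'
from h import *
T=imaging.camera_model("top");S=imaging.camera_model("side")
def t1(a,b): return tri(tuple(v[0] if v.ndim>1 else v for v in ray(T,a)),tuple(v[0] if v.ndim>1 else v for v in ray(S,b)))
print("blade tip",t1((185,249),(264,293)))
print("blade at riser",t1((183,222),(235,288)))
print("cradle top px z8",plane(T,[(337,210),(390,216),(327,272),(380,280)],8).round(0).tolist())
print("specimen",t1((189,188),(212,254)))
print("shelf edge corner leg?",plane(T,[(280,112)],400).round(),plane(T,[(280,112)],600).round())
s=bot.get_state();print(s["orientation"],s["tcp_pos"])
for p,yaw in(((250,-190,260),-np.pi/2),((250,-190,260),np.pi/2),((250,250,230),0),((250,250,230),np.pi)):
    print(p,yaw,solve_ik(p,[np.pi,0,yaw]))
E
```

```text
blade tip (array([494.07343831, 294.83626833,   5.07236781]), [1.58, 1.58])
blade at riser (array([569.30290333, 306.71562849,   0.73579966]), [0.64, 0.64])
cradle top px z8 [[612.0, -110.0, 8.0], [600.0, -253.0, 8.0], [445.0, -86.0, 8.0], [429.0, -226.0, 8.0]]
specimen (array([649.72528052, 279.76632596,  66.7363558 ]), [0.68, 0.68])
shelf edge corner leg? [[734.  39. 400.]] [[658.  33. 600.]]
[-3.14007857e+00 -2.26321614e-04  3.71804275e-01] [ 199.70472434 -511.92530979  230.58016231]
(250, -190, 260) -1.5707963267948966 [-0.88646164 -0.15180637 -0.65088978  1.07171292  0.         -2.45725797]
(250, -190, 260) 1.5707963267948966 [-0.88646164 -0.15180637 -0.65088978  1.07171292  0.          0.68433468]
(250, 250, 230) 0 [ 0.57569228 -0.04542993 -0.63852485  0.9777014   0.         -2.56590037]
(250, 250, 230) 3.141592653589793 [ 0.57569228 -0.04542993 -0.63852485  0.9777014   0.          0.57569228]
```

```bash
python3 - <<'E'
from h import *
pi=np.pi
bot.move_ptp([400,-110,230],[pi,0,pi/2]); snap("c1")
bot.movel([520,-110,230],max_speed=200); snap("c2")
bot.movel([400,-60,230],max_speed=250)
bot.move_ptp([440,220,200],[pi,0,pi]); snap("r1")
bot.movel([440,330,200],max_speed=200); snap("r2")
print(bot.get_state()["t"],bot.get_state()["tcp_pos"])
z=lambda n:cv2.imread(f"pics/{n}.png")
for a,b in(("c1","c2"),("r1","r2")):
    cv2.imwrite(f"pics/m{a}.png",cv2.resize(np.hstack([z(a),z(b)]),(800,300),interpolation=cv2.INTER_AREA))
E
```

```text
5.1667 [439.96781532 328.64333232 199.90492166]
```

View pics/c1.png

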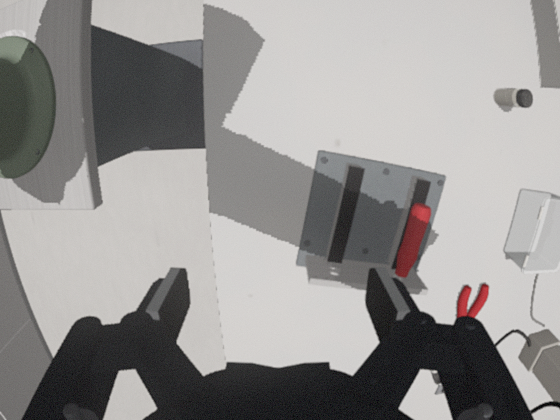

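View pics/mr1.png

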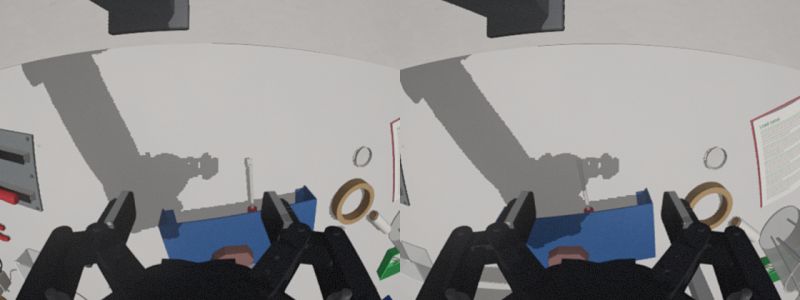

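The c1 view shows the free rail (dark) from (355,168) to (336,262), the stored red handle from (423,205) to (402,275), and the plate along row ~265-285. In r1 the blade runs from about (348,222) to (352,288), and its red handle end is just visible under the riser edge. I'll view enlarged crops of these.

```bash
python3 - <<'E'
from h import *
o=[]
for n,(x,y) in(("r1",(300,200)),("r2",(210,200)),("c1",(280,145)),("c2",(170,145))):
    i=load(n)[1][y:y+150,x:x+200] if n[0]=="c" else load(n)[1][y:y+112,x:x+150]
    i=cv2.resize(i,(400,300),interpolation=cv2.INTER_CUBIC);cv2.putText(i,n,(5,15),0,.5,(0,0,255));o.append(i)
cv2.imwrite("pics/crops.png",np.vstack([np.hstack(o[:2]),np.hstack(o[2:])]))
E
```

```text
(no output)
```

View pics/crops.png

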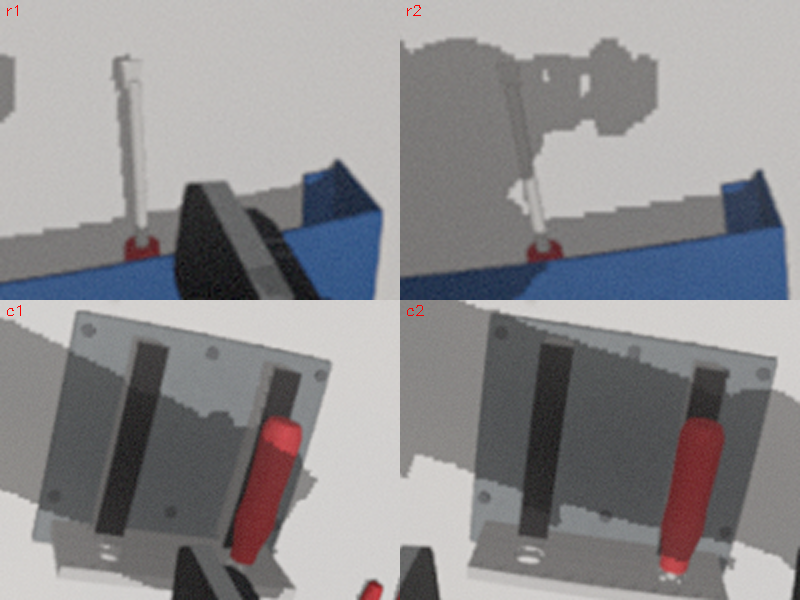

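```bash
cat > m.py <<'E'
from h import *
def T2(na,nb,a,b):
    ra=ray(load(na)[0],a,True);rb=ray(load(nb)[0],b,True)
    return tri((ra[0],ra[1][0]),(rb[0],rb[1][0]))
def c(n,x,y):
    ox,oy,s={"r1":(300,200,8/3),"r2":(210,200,8/3),"c1":(280,145,2),"c2":(170,145,2)}[n]
    return ((x+.5)/s-.5+ox,(y+.5)/s-.5+oy)
if __name__=="__main__":
    for nm,a,b in(("tip",(131,60),(109,64)),("meet",(142,238),(142,244)),("riserR",(382,210),(383,227))):
        print(nm,*T2("r1","r2",c("r1",*a),c("r2",*b)))
    own=[];W=[]
    for nm,a,b,o in(("TL",(78,12),(91,13),(-85,85,8)),("TR",(330,58),(376,58),(85,85,8)),("BL",(35,240),(72,240),(-85,-65,8)),
      ("railfL",(137,42),(140,44),(-51.5,77,30)),("railfR",(168,47),(173,47),(-33.5,77,30)),
      ("railnL",(96,233),(120,235),(-51.5,-46,30)),("railnR",(124,236),(147,238),(-33.5,-46,30)),("eye",(108,252),(130,254),(-42.5,-46,42)),
      ("stored end",(285,127),(307,128),(42.5,47,50))):
        X,e=T2("c1","c2",c("c1",*a),c("c2",*b));print(nm,X.round(1),e,o)
        if nm not in("eye","BL","stored end"): own.append(o[:2]+(o[2],));W.append(X)
    own=np.array(own,float);W=np.array(W);zo,zw=own[:,2],W[:,2]
    A=own[:,:2]-own[:,:2].mean(0);B=W[:,:2]-W[:,:2].mean(0)
    yaw=np.arctan2((A[:,0]*B[:,1]-A[:,1]*B[:,0]).sum(),(A*B).sum());R=np.array([[np.cos(yaw),-np.sin(yaw)],[np.sin(yaw),np.cos(yaw)]])
    t=W[:,:2].mean(0)-R@own[:,:2].mean(0)
    print("cradle",t,yaw,"res",(W[:,:2]-own[:,:2]@R.T-t).round(1).tolist(),"dz",(zw-zo).round(1))
    print("eyelet",R@[-42.5,-50]+t)
E
python3 m.py
```

```text
tip [488.9327591  298.69196288   9.50041767] [0.41, 0.41]
meet [574.95616131 310.99165639  13.76833607] [0.25, 0.25]
riserR [543.98311573 410.00132047  50.46927655] [0.23, 0.23]
TL [447.  -85.3   6.5] [0.37, 0.37] (-85, 85, 8)
TR [ 613.3 -110.7    3.3] [0.94, 0.94] (85, 85, 8)
BL [ 425.3 -231.3    7.3] [0.08, 0.08] (-85, -65, 8)
railfL [477.5 -98.6  27.9] [0.34, 0.34] (-51.5, 77, 30)
railfR [ 495.4 -100.8   27.8] [0.0, 0.0] (-33.5, 77, 30)
railnL [ 460.8 -215.5   28. ] [0.08, 0.08] (-51.5, -46, 30)
railnR [ 477.5 -215.8   31.3] [0.23, 0.23] (-33.5, -46, 30)
eye [ 467.5 -223.8   36.6] [0.07, 0.07] (-42.5, -46, 42)
stored end [ 568.3 -143.5   39. ] [0.32, 0.32] (42.5, 47, 50)
cradle [ 517.31568803 -180.32172234] -0.15396443376329244 res [[0.6, -2.0], [-1.1, -1.3], [-0.7, -2.3], [-0.6, -1.7], [1.4, 2.4], [0.4, 4.8]] dz [-1.5 -4.7 -2.1 -2.2 -2.   1.3]
eyelet [ 467.65058271 -223.21259916]
```

Heights check out: blade axis ~12 mm, rail ~28-30, riser top ~51. Now I'll grasp the blade and draw the driver out.

```bash
python3 - <<'E'
from h import *
pi=np.pi
tip=np.array([488.9,298.7]);meet=np.array([575,311.]);u=(meet-tip)/np.linalg.norm(meet-tip);yaw=np.arctan2(u[1],u[0])
g=tip+33*u; o=[pi,0,pi+yaw-2*pi]
print(g,yaw)
bot.grip(0.5,40)
bot.move_ptp([*g,80],o)
print("hit",bot.movel([*g,4],max_speed=80,threshold=8))
bot.grip(0,40); s=bot.get_state(); print(s["tcp_pos"],s["opening"],s["gripper_force"],s["contact_force"])
e=g-145*u
bot.movel([*e,4.5],max_speed=70)
s=bot.get_state(); print(s["tcp_pos"],s["opening"],s["contact_force"],s["wrist_torque"])
bot.grip(0.5); bot.movel([*e,110],max_speed=150)
bot.movel([330,240,200],max_speed=200); snap("h1")
bot.movel([330,340,200],max_speed=200); snap("h2")
print(bot.get_state()["t"])
a,b=[load(n)[1] for n in("h1","h2")]
cv2.imwrite("pics/mh.png",np.hstack([a[150:420,160:560],b[150:420,60:460]]))
E
```

```text
[521.56833329 303.36690476] 0.14189705460416402
hit False
[521.85685567 303.52435757   4.36519202] 0.07496590965003339 39.01989161968231 [-0.16249107 -0.69245822  1.07474216]
[378.04476376 282.88811915   4.43901899] 0.0679354892999108 [-0.02041402 -0.71671389  0.74568749] [ 0.02634314 -0.04764591 -0.00797732]
12.775
```

View pics/mh.png

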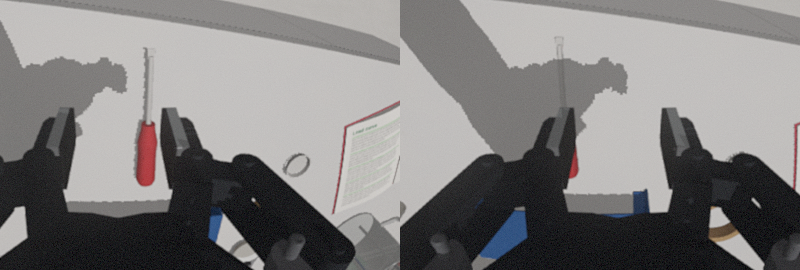

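The screwdriver now lies fully clear of the riser. In h1 the tip is at (311,198), the junction at (308,273) and the handle end at (305,335). I'll take one more view for height.

```bash
cat > red.py <<'E'
from h import *
def red(n,near=None):
    i=load(n)[1];v=i.astype(int)
    k=((v[...,2]>90)&(v[...,2]>2.2*v[...,1])&(v[...,2]>2.2*v[...,0])).astype(np.uint8)
    _,l,st,ce=cv2.connectedComponentsWithStats(k)
    j=[q for q in range(1,len(st)) if st[q,4]>150]
    out=[]
    for q in j:
        p=np.c_[np.nonzero(l==q)[::-1]];(c,(w,h),a)=cv2.minAreaRect(p.astype(np.float32));B=cv2.boxPoints((c,(w,h),a))
        # end midpoints of the long axis
        d=[(B[0]+B[1])/2,(B[2]+B[3])/2] if np.linalg.norm(B[0]-B[1])<np.linalg.norm(B[1]-B[2]) else [(B[1]+B[2])/2,(B[3]+B[0])/2]
        d.sort(key=lambda e:e[1]);out.append((int(st[q,4]),p.mean(0),d))
    return out
E
python3 - <<'E'
from red import *
bot.movel([330,170,200],max_speed=200); snap("h3")
rs={}
for n in("h1","h3"):
    m=load(n)[0]
    for r in red(n):
        if r[0]<600: print(n,"small",r[0],r[1].round());continue
        print(n,r[0],r[1].round(1),[e.round(1).tolist() for e in r[2]],"z12:",plane(m,np.array([*r[2],r[1]]),14,True).round(1).tolist())
        rs.setdefault(n,[]).append((m,r))
for k in range(2):
    R=[ray(m,r[2][k],True) for m,r in(rs["h1"][0],rs["h3"][0])];print(tri(*[(p,d[0]) for p,d in R]))
R=[ray(m,r[1],True) for m,r in(rs["h1"][0],rs["h3"][0])];print("c",tri(*[(p,d[0]) for p,d in R]))
print("tip h1",plane(load("h1")[0],[(311,198)],14,True))
E
```

```text
h1 874 [306.5 305.9] [[308.29998779296875, 273.70001220703125], [304.5, 334.20001220703125]] z12: [[434.2, 291.1, 14.0], [527.1, 304.0, 14.0], [480.5, 297.7, 14.0]]
h1 small 170 [  6. 302.]
h3 small 188 [364. 289.]
h3 small 583 [ 24. 307.]
h3 small 232 [  8. 340.]Traceback (most recent call last):
  File "<stdin>", line 11, in <module>
KeyError: 'h3'
```

Handle length measures 93.8 mm at the assumed height, so the scale and height fit, and the pose agrees with the drag prediction. Next: grasp the handle, carry it to the pre-insert pose and look.

```bash
cat > cr.py <<'E'
from red import *
pi=np.pi; a=.150; E=np.array([467.8,-223.]); v=np.array([np.sin(a),np.cos(a)])
def mid(y): return E+(50+y)*v          # handle mid at cradle-own y
dyaw=np.arctan2(v[1],v[0])             # direction of driver +y
O=[pi,0,dyaw-pi]
E
python3 - <<'E'
from cr import *
r=[ray(load(n)[0],[p],True) for n,p in(("h1",(311,198)),("h2",(219,188)))];print("tip",tri(*[(p,d[0]) for p,d in r]))
m=np.array([434.2,291.1]);e=np.array([527.1,304.]);c=(m+e)/2;y=np.arctan2(*(e-m)[::-1])
bot.grip(.75); bot.move_ptp([*c,110],[pi,0,y-pi])
print("hit",bot.movel([*c,4],max_speed=90,threshold=8))
bot.grip(0,60); s=bot.get_state(); print(s["tcp_pos"],s["opening"],s["gripper_force"],s["contact_force"])
bot.movel([*c,130],max_speed=120)
bot.move_ptp([*mid(122),130],O)
bot.movel([*mid(122),60],max_speed=120)
s=bot.get_state(); print(s["t"],s["tcp_pos"],s["opening"],s["qpos"])
M,i=snap("p1")
T=imaging.capture("top");S=imaging.capture("side");cv2.imwrite("pics/pt.png",T);cv2.imwrite("pics/ps.png",S)
t=s["tcp_pos"];R=Ro.from_euler("xyz",s["orientation"]).as_matrix()
ax=t+R@[0,0,-8]; pt=[ax+R@[q,0,0] for q in(46,138)]
print("pred meet,tip",np.round(pt,1).tolist(),"wrist",proj(M,pt,True).round(1).tolist())
for n in("top","side"): print(n,proj(imaging.camera_model(n),pt).round(1).tolist())
w=proj(M,pt,True)[1].astype(int);print(w)
f=lambda I,p,h:cv2.resize(I[max(0,p[1]-h):,max(0,p[0]-h*4//3):][:2*h,:h*8//3],(400,300),interpolation=cv2.INTER_CUBIC)
tp=[proj(imaging.camera_model(n),pt).mean(0).astype(int) for n in("top","side")]
cv2.imwrite("pics/pp.png",np.vstack([np.hstack([cv2.resize(i,(400,300)),f(i,w,75)]),np.hstack([f(T,tp[0],45),f(S,tp[1],45)])]))
E
```

```text
tip (array([344.8457441 , 278.06034708,  10.79020027]), [0.9, 0.9])
hit False
[481.12795394 297.79630039   4.59981667] 0.2772385446265246 59.98742759227753 [-1.17124654 -0.22916885  4.98979019]
20.45 [493.93093593 -52.84365349  60.36595711] 0.28058171088499034 [-2.55312048e-01  4.20117519e-01 -5.54028170e-01  5.96116298e-01
  3.37571694e-05 -1.67644835e+00]
pred meet,tip [[487.1, -98.3, 68.4], [473.4, -189.3, 68.4]] wrist [[276.2, 188.5], [276.4, -25.3]]
top [[334.3, 255.4], [370.4, 261.9]]
side [[320.2, 193.0], [333.7, 179.5]]
[276 -25]
```

View pics/pp.png

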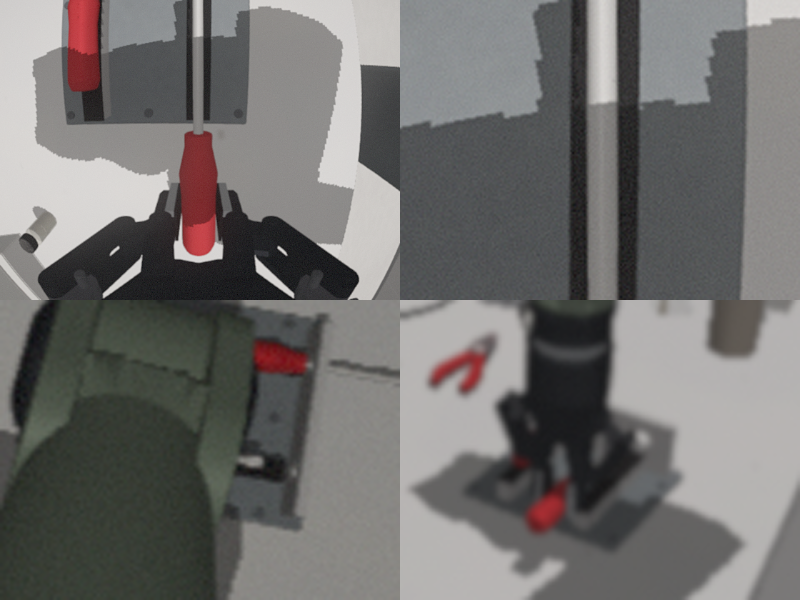

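The wrist view shows the blade centred on the free rail and parallel to it: crop columns 602 vs 604, with the junction at row ~186 (predicted 188). The top view shows the tip just short of the eyelet. Now I'll insert under force guard.

```bash
python3 - <<'E'
from cr import *
z=35.6
own=lambda s:round(float((s["tcp_pos"][:2]-E)@v-50),1)
def rep(l,h): s=bot.get_state();print(l,h,"t",s["t"],"own y",own(s),s["tcp_pos"].round(1),"F",s["contact_force"].round(1),"tq",s["wrist_torque"].round(2),s["opening"])
rep("down",bot.movel([*mid(122),z],max_speed=60,threshold=8))
h=bot.movel([*mid(35),z],max_speed=50,threshold=6);rep("in",h)
if not h:
    h=bot.movel([*mid(-14),z],max_speed=25,threshold=8);rep("home",h)
M,i=snap("q1");cv2.imwrite("pics/qt.png",imaging.capture("top"));cv2.imwrite("pics/qs.png",imaging.capture("side"))
t=cv2.imread("pics/qt.png");f=lambda I,p,h:cv2.resize(I[p[1]-h:,p[0]-h*4//3:][:2*h,:h*8//3],(400,300),interpolation=cv2.INTER_CUBIC)
cv2.imwrite("pics/qq.png",np.hstack([cv2.resize(i,(400,300)),f(t,(385,260),45)]))
E
```

```text
down False t 21.1583 own y 122.0 [493.1 -52.8  35.2] F [0.  0.2 0.2] tq [ 0.04 -0.02  0.01] 0.281232952696872
in False t 23.05 own y 35.3 [ 480.5 -138.7   35.6] F [ 0.9 -0.3 -0.9] tq [-0.01 -0.    0.02] 0.27853431807288753
home True t 24.3917 own y -0.2 [ 474.8 -173.7   35.2] F [-0.3 -0.1 -1.2] tq [ 0.04 -0.02  0.  ] 0.2733287448592866
```

View pics/qq.png

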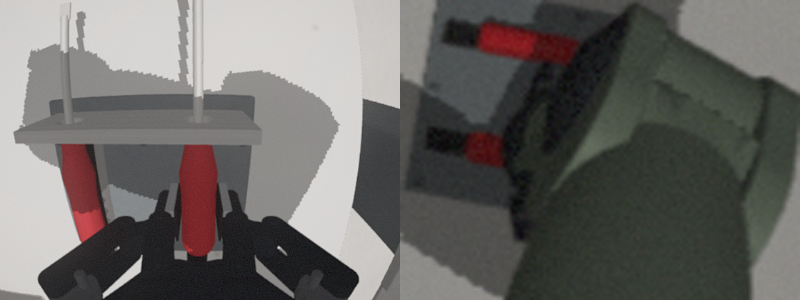

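The blade is through the eyelet and the handle is at the plate, with contact at own y -0.2 (expected 0). Next: seat it down, give a last light push, release and retreat.

```bash
python3 - <<'E'
from cr import *
own=lambda s:round(float((s["tcp_pos"][:2]-E)@v-50),1)
def rep(l,h): s=bot.get_state();print(l,h,"t",s["t"],"own y",own(s),s["tcp_pos"].round(1),"F",s["contact_force"].round(1))
p=bot.get_state()["tcp_pos"]
rep("lower",bot.movel([p[0],p[1],p[2]-4],max_speed=15,threshold=5))
p=bot.get_state()["tcp_pos"]
rep("push",bot.movel([p[0]-5*v[0],p[1]-5*v[1],p[2]],max_speed=15,threshold=6))
bot.grip(.6); rep("open",0)
p=bot.get_state()["tcp_pos"]
bot.movel([p[0],p[1],150],max_speed=100)
bot.movel([*mid(60),200],max_speed=150); M,i=snap("f1")
bot.move_ptp([330,150,250],[pi,0,pi]); T=imaging.capture("top");S=imaging.capture("side");rep("end",0)
f=lambda I,p,h:cv2.resize(I[p[1]-h:,p[0]-h*4//3:][:2*h,:h*8//3],(400,300),interpolation=cv2.INTER_CUBIC)
cv2.imwrite("pics/ff.png",np.vstack([np.hstack([cv2.resize(i,(400,300)),f(T,(365,235),60)]),np.hstack([f(S,(310,180),45),cv2.resize(T,(400,300))])]))
E
```

```text
lower True t 24.75 own y 0.1 [ 474.4 -173.3   34.6] F [-0.3  1.1  5.5]
push True t 25.0083 own y -0.1 [ 474.3 -173.6   34.7] F [-0.7  0.8  4.3]
open 0 t 25.3917 own y 0.1 [ 473.4 -173.2   34. ] F [ 0.4  0.3 -0.3]
end 0 t 29.2833 own y 298.0 [330.3 149.7 249.9] F [-0.6 -0.2 -0.1]
```

View pics/ff.png

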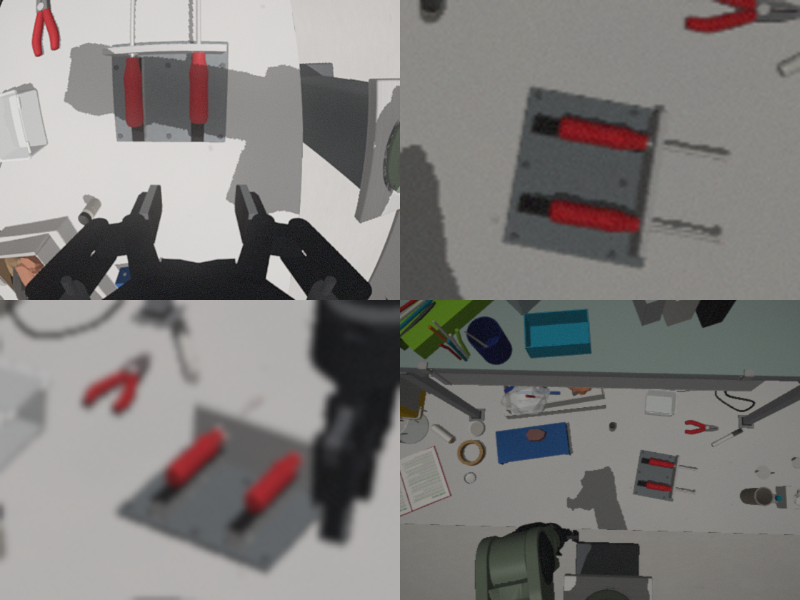

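Both drivers lie alike in the cradle: handles at the plate (top crop about (648,142) and (640,222)), blades through the eyelets, everything else unmoved.

```bash
python3 -c "
from bench import bot
print(bot.sign_off())"
```

```text
the job is handed in; nothing more can be done
None
```

The screwdriver was drawn out by its blade, put down clear of the riser, then stowed by its handle in the free lane, blade through the eyelet and handle against the plate; I handed the job in at about 29 s with everything else still in place in the final pictures.

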